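# Pull the loose-capped jar

### The arm

A 6-joint arm with a two-finger parallel gripper is mounted at the origin on a cart in front of the work surface, level with it; the furniture and walls round the work are solid. World frame = base frame: x ahead of the robot, y to its left, z up, the work surface at z = 0. Lengths are in m, angles in rad, forces in N, time in s.
With the tool pointing down it reaches from about 0.35 to 1 m from the base axis. Payload 7.1 kg.
Tool frame: the origin (TCP) lies midway between the tips of the shut fingers; the grasp point (between the pads) lies 19 mm behind it; z points along the fingers, y is the line along which they close (so a half turn about z gives the same grasp; the last joint's range is limited). The gripper opens to 85 mm and grips with 20 to 120 N. Pads are 22 mm wide; open, the fingers measure 114 mm over their backs; the gripper's body (76 mm by 85 mm) begins 54 mm behind the grasp point. The pads swing forward as they close: fully open they stand 13 mm farther back than shut.
Start: joints at [1.154, 0.423, 1.63, -0, 1.089, -0.019], TCP at [0.242, 0.576, 0.231] pointing down, gripper open.
Joint ranges: [-3, 3], [-0.9, 2.11], [0.09, 2.58], [-1.31, 4.45], [0.11, 2.69], [-2.54, 2.54]. Speed limits (rad/s): [2.39, 2.39, 3.01, 3.14, 3.14, 3.14].

### API

Orientations are given as a unit quaternion [x, y, z, w].
In Python, from cell import monitor, eyes, arm gives the robot as it stands. The module is installed in compiled form; this text tells all that it offers.
- The arm moves only by the tool carry_out, never from a script. Its argument "deltas" is a list that holds one entry, the list of rows, each a list of 7 numbers: the shift along the tool's x, y, z scaled (see below), then the turn, a rotation vector about the tool's x, y, z scaled (see below), then the opening, from 0 (shut) to 1 (fully open). In form: [[[x, y, z, ax, ay, az, gripper], ...]]. A call has 1 to 10 rows; each row is the pose to reach, as a shift and turn from the pose commanded when the call began, along the tool's axes at that moment; what a row does not reach only later rows make up. The controller multiplies each number of a shift by 0.1 m and each number of a turn by pi/2 rad. A row lasts 1/12 s, in which the tool goes at most 41.7 mm and 7.16 degrees, less where a joint would pass 70% of its speed; a pose out of reach is approached as far as the arm can. A call with a number of a shift or a turn outside -1 to 1 is refused whole. A call with a gripper value outside its range is refused whole. The fingers move at their own pace and stop on an object; "squeeze" is the grip in N (left out, the last holds). Time passes only in rows, so rows that repeat a pose let the fingers close. It gives the time, the measured TCP pose, the force, the opening and the grip force at its end, in the units of the state.
- monitor.state(): the state, without advancing time (a new reading comes with each control period).
- eyes.grab_frame(name): name is "scene" or "top" or "wrist"; returns the picture (420x560x3 uint8, red, green, blue); there is no depth.
- eyes.camera_params(name): a dict with "intrinsics" (3x3 intrinsics, pixels), "dist_coeffs" ([k1, k2, p1, p2, k3] as OpenCV has them; the pictures are not rectified), "rvec" (rotation vector, rad) and "tvec" (3), from world to camera coordinates, as OpenCV has them. Camera axes: x right, y down, z forward; pixel columns grow to the right and rows downward; lengths in m; the calibration is good to about 2 mm. A picture is of the moment at which its call begins: read the wrist's pose just before it. camera_params takes no time and is no camera call; for the wrist camera it gives the pose at the moment of the call.
- arm.job_done(): hands the job in; it is judged then, once.
Trained networks look in the newest picture that a camera, given by its name, has taken for a name from the list of things; names that differ only in an ending like _2 or _b are one class to them, and where a whole thing is asked for, a point or a joint stands for the part that bears it (a point fixed in the world has none). Each returns a list of dicts, best first, with "score" (0 to 1); they miss things now and then, are a little off and sometimes report something else, mostly with a low value. They report only what shows in the picture. A call takes as long as a camera call. They do not tell look-alikes from the thing itself.
- eyes.cut_out(camera, query): "pixels" (420x560 bool, what is visible of it) and "rect" ([centre column, centre row, width, height] as shares, 0 to 1, of the picture: columns of its width, rows of its height, round what is visible of it).
- eyes.place_of(camera, query): "centre" ([column, row] as shares, 0 to 1, of the picture: columns of its width, rows of its height: a listed point, or the origin of a listed thing).
The state is a dict: "time": time; "joints": joint angles; "joint_velocities": joint speeds; "effort": joint torques, N m; "eef_pos": TCP position; "orientation": TCP orientation; "contact_force": force on the tool from outside, world axes, zero at the start; "torque": the same for the moment, N m; "gripper_width": opening from 0.0 (shut) to 1.0 (fully open); "grip_force": force on a finger pad.
Only numpy, scipy, OpenCV 4.12 (cv2) and the standard library are available. Lean on these libraries where they do the work, as an engineer would, in place of code of your own. Each camera call takes 0.05 s, during which the arm holds its last target. There are 200 camera calls.

### The job

One of the two amber jars in the grey rack has a loose screw cap: its yellow witness stripe is broken between jar and cap. Give that cap a test twist clockwise, with the jar still in the rack, until it stops and the stripe is in line again; then put that jar upright in the red tray for re-inspection, setting it down gently rather than dropping it. The tight-capped jar stays standing in its pocket in the rack.

Things in the scene. Friction and masses are not known exactly. Their poses are not given: they have to be found in the camera images.
- loose_jar: 60 mm square amber glass jar, 54 mm tall, about 0.24 kg; round black ribbed screw cap, 42 mm diameter, from 62 to 92 mm above the foot. Origin: centre of underside. Yellow stripe (6 mm) up the -x face and shoulder; the cap's stripe, from its centre over its rim, is 35-60 degrees anticlockwise of it. The cap bears lifting. In one rack pocket, which stops the jar turning.
- loose_cap (a joint): Angle of the loose jar's cap in rad: 0 is screwed home against the stop, stripes in line; positive is unscrewed (anticlockwise from above); range 0 to 1.4. The cap turns easily (0.04 N m) to a firm stop, stays where it is left and cannot come off.
- tight_jar: 60 mm square amber glass jar, 54 mm tall, about 0.24 kg; round black ribbed screw cap, 42 mm diameter, from 62 to 92 mm above the foot. Origin: centre of underside. Its yellow stripe runs unbroken up the -x face and shoulder and over the cap's rim to its centre; its cap does not turn. In the other rack pocket. A wall cabinet hangs over the back of the bench (x > 0.59, z > 0.44).
- tray: Red open tray, fixed, 150 x 170 mm outside (x, y), 30 mm high, walls and floor 4 mm. Origin: centre of underside. On the other side of the bench's middle is the fixed grey rack, 90 x 200 x 22 mm: two 64 mm square pockets, 16 mm deep, 100 mm apart, floors 6 mm above the bench.
There are look-alikes about, which are no part of the job. Leave any purple look-alike of the loose_jar alone.

How it is judged:
By the outcome, as a careful person would: the job done as asked, in the order asked, and still so for the second after the job is handed in, with the robot touching nothing.
It also fails if it takes over 38 s, if anything falls off the work surface, if the arm or the gripper's body presses on something with over 40 N, if the wrist force passes 120 N, or if a joint passes its speed limit or range.

## Working session

There is one attempt and no reset: what is moved stays moved. The work goes in short steps, Python scripts to look and compute and a tool call to move; the robot and the scene stay as the last step left them, time stands still between calls to the robot, and variables do not carry over. Pictures are saved under pics/ and viewed, at most 10 in all, crops included, and the job is handed in when it is done.

Besides the shell and the picture viewer there is one more tool, called after "Emit:" as name(argument=value, ...), one argument or row to a line, values as JSON. carry_out: Moves the arm, as the interface text tells. Shifts and turns lie within -1 to 1; 1 stands for 0.1 m of shift or pi/2 rad of turn. Its arguments: {"type":"object","properties":{"deltas":{"type":"array","items":{"type":"array","items":{"type":"array","items":{"type":"number"}}}},"squeeze":{"type":"number"}},"required":["deltas"]}

```bash
mkdir -p pics; cat > h.py <<'E'
import numpy as np, cv2
from cell import monitor, eyes, arm
from scipy.spatial.transform import Rotation as R
def cam(n):
    p=eyes.camera_params(n); K=np.array(p["intrinsics"],float);D=np.array(p["dist_coeffs"],float)
    r=cv2.Rodrigues(np.array(p["rvec"],float))[0]; t=np.array(p["tvec"],float).ravel(); return K,D,r,t
def ray(c,px):
    K,D,r,t=c; u=cv2.undistortPoints(np.array([[px]],float),K,D)[0,0]
    d=r.T@np.array([u[0],u[1],1]); return -r.T@t, d/np.linalg.norm(d)
def atz(c,px,z):
    o,d=ray(c,px); return o+d*(z-o[2])/d[2]
def tri(rs):
    A=np.zeros((3,3));b=np.zeros(3)
    for o,d in rs:
        M=np.eye(3)-np.outer(d,d);A+=M;b+=M@o
    x=np.linalg.solve(A,b); return x,[np.linalg.norm((np.eye(3)-np.outer(d,d))@(x-o)) for o,d in rs]
def proj(c,P):
    K,D,r,t=c; return cv2.projectPoints(np.atleast_2d(P).astype(float),cv2.Rodrigues(r)[0],t,K,D)[0][:,0]
def save(im,n): cv2.imwrite("pics/"+n,im[:,:,::-1])
E
python3 - <<'E'
from h import *
s=eyes.grab_frame("scene");t=eyes.grab_frame("top")
save(s,"s0.png");save(t,"t0.png")
for n in("scene","top"):
    c=cam(n);print(n,"pos",(-c[2].T@c[3]).round(3))
    for q in("loose_jar","loose_cap","tight_jar","tray"):
        for d in eyes.place_of(n,q): print(n,q,round(d["score"],2),(np.array(d["centre"])*[560,420]).round(1))
    for d in eyes.cut_out(n,"loose_cap"):print("cap",round(d["score"],2),(np.array(d["rect"])*[560,420,560,420]).round(1))
print(monitor.state())
E
```

```text
scene pos [ 0.045 -0.465  0.691]
scene loose_jar 0.87 [261.6 292.3]
scene loose_jar 0.68 [351.7 284.2]
scene loose_jar 0.31 [235.  191.7]Traceback (most recent call last):
  File "<stdin>", line 7, in <module>
ValueError: it knows: loose_jar, tight_jar, tray
```

View pics/t0.png

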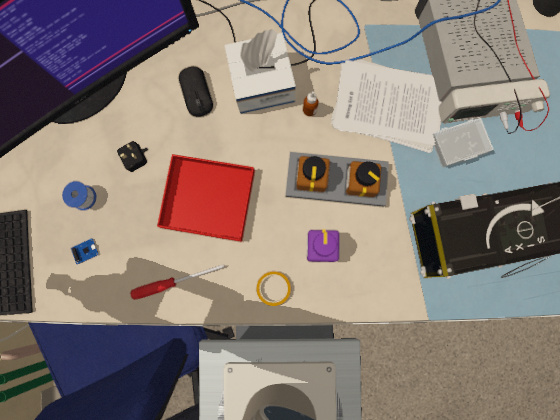

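View pics/s0.png

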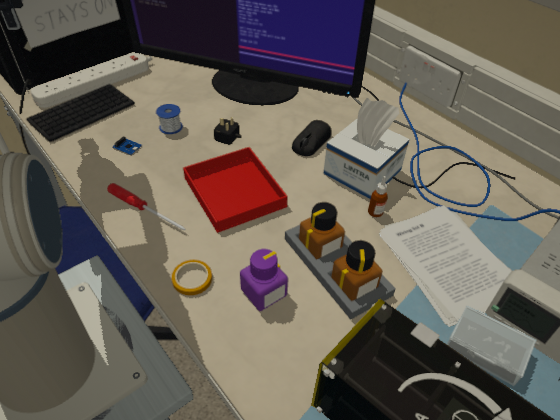

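The top view shows a rack at (338,178) with two amber jars, caps at (314,168) and (368,176). A purple look-alike is at (323,245) and the red tray at (207,197). The right-hand jar's cap stripe seems to be turned anticlockwise. I'll enlarge both to confirm, and measure.

```bash
python3 - <<'E'
from h import *
s=eyes.grab_frame("scene");t=eyes.grab_frame("top")
a=cv2.resize(t[145:210,280:395],None,fx=5,fy=5,interpolation=cv2.INTER_CUBIC)
b=cv2.resize(s[195:315,280:400],None,fx=2.6,fy=2.6,interpolation=cv2.INTER_CUBIC)
W=np.zeros((600,800,3),np.uint8);W[:a.shape[0],:a.shape[1]]=a; save(W[:330,:580],"crop_t.png")
c2=cv2.resize(s[195:315,280:400],None,fx=5,fy=5,interpolation=cv2.INTER_CUBIC);save(c2[:600],"crop_s.png")
C={n:cam(n) for n in("scene","top")}
for n in C:
    c=C[n];print(n,"pos",(-c[2].T@c[3]).round(3))
    for q in("loose_jar","tight_jar","tray"):
        for d in eyes.place_of(n,q):
            if d["score"]<.3: continue
            p=np.array(d["centre"])*[560,420]; print(n,q,round(d["score"],2),p.round(1),atz(c,p,0.006).round(4))
        for d in eyes.cut_out(n,q):
            if d["score"]<.3: continue
            print("  cut",q,round(d["score"],2),(np.array(d["rect"])*[560,420,560,420]).round(1))
print(monitor.state())
E
```

```text
scene pos [ 0.045 -0.465  0.691]
scene loose_jar 0.88 [262.3 292.6] [ 0.3282 -0.0893  0.006 ]
scene loose_jar 0.77 [350.1 286.2] [ 0.4538 -0.1695  0.006 ]
  cut loose_jar 0.67 [357.9 271.1  51.   58.3]
  cut loose_jar 0.6 [265.2 280.1  49.5  62.3]
scene tight_jar 0.62 [320.  245.5] [ 0.4732 -0.0714  0.006 ]
  cut tight_jar 0.72 [320.4 229.4  50.2  55.4]
scene tray 0.91 [235.7 191.6] [0.433  0.1363 0.006 ]
  cut tray 0.78 [236.  189.5 102.8  84.8]
top pos [ 0.28  -0.023  0.908]
top loose_jar 0.62 [359.2 179.9] [ 0.4668 -0.1677  0.006 ]
  cut loose_jar 0.91 [324.4 245.7  31.9  30.6]
  cut loose_jar 0.85 [364.6 179.6  34.9  40.4]
top tight_jar 0.77 [310.6 178.1] [ 0.472  -0.0691  0.006 ]
  cut tight_jar 0.64 [314.6 174.8  34.6  38. ]
top tray 0.57 [210.4 198.2] [0.4341 0.1349 0.006 ]
  cut tray 0.7 [207.5 198.5  97.2  85.7]
{'time': 0.85, 'joints': array([ 1.15403451e+00,  4.23055229e-01,  1.62989515e+00,  3.52545368e-06,
        1.08857823e+00, -1.90093803e-02]), 'joint_velocities': array([-7.88541885e-04,  3.06832316e-03,  2.30551873e-05,  2.82225577e-04,
       -1.28870602e-03,  7.17512512e-04]), 'effort': array([ 1.20774562e-04, -5.57303202e+01, -2.82139438e+01, -2.17969223e-04,
        1.01586953e-03,  1.84450258e-06]), 'eef_pos': array([0.2420716 , 0.57621396, 0.23134895]), 'orientation': array([1.97568626e-01, 9.80289058e-01, 3.16062932e-05, 5.39807827e-06]), 'contact_force': array([ 0.18485653,  0.12082364, -0.1968305 ]), 'torque': array([-0.00017124,  0.02459823,  0.0117921 ]), 'grip_force': 0.0, 'gripper_width': 1.0009218715882027}
```

View pics/crop_t.png

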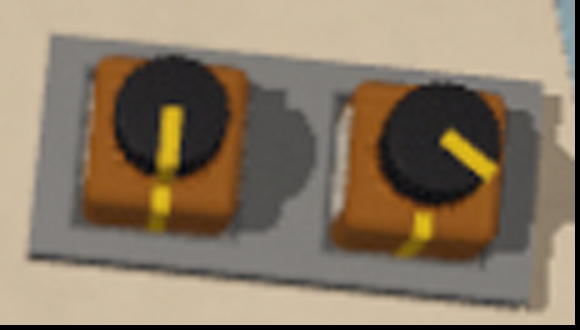

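View pics/crop_s.png

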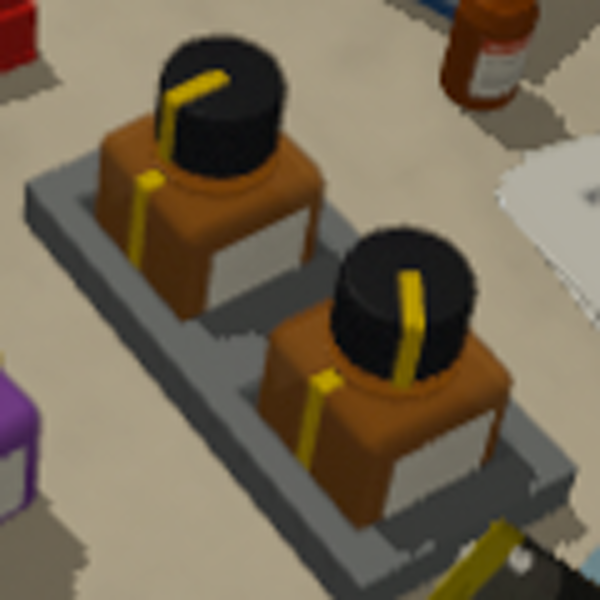

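The loose jar is the right-hand one in the rack: cap at (368,172) in top and (362,250) in scene. Its cap stripe points right and down, well anticlockwise of the body stripe at (364,190). The left jar at (314,168) has an unbroken stripe, so it is tight. The purple one at (323,245) is a decoy.

```bash
python3 - <<'E'
from h import *
S,T=cam("scene"),cam("top")
T_=lambda x,y:(280+x/5-.4,145+y/5-.4)
S_=lambda x,y:(280+x/5-.4,195+y/5-.4)
# stripe inner end on the cap, cap stripe outer end(rim), shoulder stripe corner
for n,a,b in(("loose cap inner",T_(445,135),S_(410,274)),("loose rim",T_(492,174),S_(413,318)),("loose shoulder edge",T_(417,240),S_(324,383)),("tight inner",T_(172,107),S_(224,76))):
    x,e=tri([ray(T,a),ray(S,b)]);print(n,x.round(4),np.round(e,4))
a,b=atz(T,T_(445,135),.098),atz(T,T_(492,174),.098);d=b-a;print("cap stripe dir",a,np.degrees(np.arctan2(d[1],d[0])))
a,b=atz(T,T_(52,37),.022),atz(T,T_(540,83),.022);d=a-b;print("rack y dir",np.degrees(np.arctan2(d[1],d[0])), np.linalg.norm(d),a,b)
# tray: projected rim centroid
m=[d for d in eyes.cut_out("top","tray")]
print(proj(T,[[.434,.135,.03]]))
# red mask corners
t=eyes.grab_frame("top").astype(int);k=((t[...,0]>110)&(t[...,1]<60)&(t[...,2]<60)).astype(np.uint8)
cs=max(cv2.findContours(k,0,2)[0],key=cv2.contourArea);r=cv2.boxPoints(cv2.minAreaRect(cs));W=np.array([atz(T,p,.03) for p in r]);print(W.round(3),W.mean(0))
E
```

```text
loose cap inner [ 0.4622 -0.1704  0.0986] [0.0007 0.0007]
loose rim [ 0.4464 -0.186   0.1042] [0.0005 0.0005]
loose shoulder edge [ 0.4321 -0.1662  0.0615] [0.0018 0.0018]
tight inner [ 0.4743 -0.0708  0.098 ] [0.0007 0.0007]
cap stripe dir [ 0.46293335 -0.17088955  0.098     ] -131.63866016188294
rack y dir 83.62925714821058 0.1973058369107392 [ 0.52295607 -0.02814762  0.022     ] [ 0.50106272 -0.22423504  0.022     ]
[[208.28163075 196.21628287]]
[[0.375 0.237 0.03 ]
 [0.525 0.214 0.03 ]
 [0.491 0.045 0.03 ]
 [0.344 0.071 0.03 ]] [0.43357103 0.14174188 0.03      ]
```

Emit:
carry_out(
  deltas=[
    [[-0.3,-0.3,0,0,0,0,1],[-0.6,-0.6,0,0,0,0,1],[-0.8,-0.9,0,0,0,0,1],[-0.8,-1,0,0,0,0,1]],
  ],
)

```text
time: 1.28
eef_pos: [0.2778, 0.4483, 0.2308]
orientation: [0.199, 0.98, -0.002, -0.0]
contact_force: [0.3, 0.1, 0.5]
gripper_width: 1.0
grip_force: 0.0
```

Emit:
carry_out(
  deltas=[
    [[-0.4,-0.5,0,0,0,0,1],[-0.8,-1,0,0,0,0,1],[-0.8,-1,0,0,0,0,1],[-0.8,-1,0,0,0,0,1]],
  ],
)

```text
time: 1.62
eef_pos: [0.3121, 0.3247, 0.231]
orientation: [0.199, 0.98, -0.002, -0.0]
contact_force: [-0.8, 0.3, 1.0]
gripper_width: 0.999
grip_force: 0.0
```

Emit:
carry_out(
  deltas=[
    [[-0.4,-0.5,0,0,0,0,1],[-0.8,-1,0,0,0,0,1],[-0.8,-1,0,0,0,0,1],[-0.8,-1,0,0,0,0,1]],
  ],
)

```text
time: 1.95
eef_pos: [0.3478, 0.2021, 0.2314]
orientation: [0.2, 0.98, -0.001, 0.0]
contact_force: [-0.2, -0.3, -1.2]
gripper_width: 1.002
grip_force: 0.0
```

Emit:
carry_out(
  deltas=[
    [[-0.4,-0.5,0,0,0,0,1],[-0.8,-1,0,0,0,0,1],[-0.8,-1,0,0,0,0,1],[-0.8,-1,0,0,0,0,1]],
  ],
)

```text
time: 2.28
eef_pos: [0.3839, 0.079, 0.2318]
orientation: [0.2, 0.98, -0.0, 0.001]
contact_force: [0.2, 0.4, -0.4]
gripper_width: 1.004
grip_force: 0.0
```

Emit:
carry_out(
  deltas=[
    [[-0.4,-0.5,0,0,0,0,1],[-0.8,-1,0,0,0,0,1],[-0.8,-1,0,0,0,0,1],[-0.8,-1,0,0,0,0,1]],
  ],
)

```text
time: 2.62
eef_pos: [0.4197, -0.0443, 0.232]
orientation: [0.2, 0.98, -0.001, 0.002]
contact_force: [0.6, 0.5, -0.4]
gripper_width: 1.0
grip_force: 0.0
```

Emit:
carry_out(
  deltas=[
    [[-0.4,-0.45,0,0,0,0,1],[-0.7,-0.8,0,0,0,0,1],[-0.88,-1,0,0,0,0,1],[-0.88,-1,0,0,0,0,1],[-0.88,-1,0,0,0,0,1]],
  ],
)

```text
time: 3.03
eef_pos: [0.4609, -0.1678, 0.2313]
orientation: [0.199, 0.98, -0.0, 0.0]
contact_force: [-0.6, 0.4, -0.1]
gripper_width: 0.999
grip_force: 0.0
```

```bash
python3 - <<'E'
from h import *
st=monitor.state();c=cam("wrist");w=eyes.grab_frame("wrist");save(w,"w1.png")
print(st["eef_pos"],st["orientation"],st["joints"].round(2))
print(proj(c,[[.462,-.1705,.098],[.4743,-.0708,.098]]))
E
```

```text
[ 0.46088341 -0.16775727  0.2313289 ] [ 1.99147687e-01  9.79969369e-01 -5.34396937e-05  4.81949176e-04] [-0.37  0.22  1.92  0.    0.99 -1.54]
[[282.42923097 200.62088813]
 [401.01269436 167.8551667 ]]
```

View pics/w1.png

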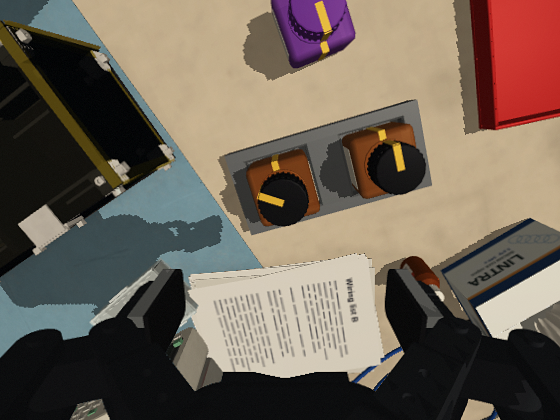

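The wrist view shows the loose cap at (283,202), with its stripe pointing to the left, and the tight jar at (397,168). Before descending I'll refine the cap centre from three views.

```bash
python3 - <<'E'
from h import *
from scipy.optimize import least_squares
W=cam("wrist")
f=lambda n:cv2.imread("pics/"+n)[:,:,::-1].astype(int)
def cap(im,box):
    x0,y0,x1,y1=box;s=im[y0:y1,x0:x1];y=(s[...,0]-s[...,2]>90)&(s[...,1]>130)
    k=((s.max(2)<55)).astype(np.uint8);n,l,st,_=cv2.connectedComponentsWithStats(k);i=1+st[1:,4].argmax()
    p=np.argwhere(l==i)[:,::-1]; h=cv2.convexHull(p.astype(np.int32)); return h[:,0]+[x0,y0]
V=[("top",f("t0.png"),(350,155,388,190)),("scene",f("s0.png"),(342,236,380,275)),("wrist",f("w1.png"),(252,160,315,232))]
H=[(cam(n),cap(im,b)) for n,im,b in V]
th=np.linspace(0,2*np.pi,60)
def model(c,p):
    P=[[p[0]+.021*np.cos(t),p[1]+.021*np.sin(t),z] for z in(p[2],p[2]-.030) for t in th]
    return cv2.convexHull(proj(c,P).astype(np.float32))
def res(p,HH):
    r=[]
    for c,h in HH:
        m=model(c,p); r+=[cv2.pointPolygonTest(m,(float(a),float(b)),True) for a,b in h]
    return r
for nm,HH in(("all",H),("top",H[:1]),("scene",H[1:2]),("wrist",H[2:]),("t+s",H[:2])):
    s=least_squares(res,[.462,-.17,.098],args=(HH,),loss="soft_l1");print(nm,s.x.round(4),np.sqrt(np.mean(np.square(s.fun))).round(2))
for n,h in zip(V,H):print(n[0],h[1].min(0),h[1].max(0),proj(h[0],[[.462,-.1705,.098]]))
E
```

```text
all [ 0.4624 -0.1692  0.0963] 0.82
top [ 0.4626 -0.1703  0.0972] 0.75
scene [ 0.4603 -0.17    0.0974] 1.1
wrist [ 0.4623 -0.1691  0.097 ] 0.3
t+s [ 0.4612 -0.1698  0.0983] 1.04
top [356 162] [379 185] [[368.41086239 172.10110998]]
scene [346 241] [374 270] [[361.93726535 249.65296626]]
wrist [258 172] [308 225] [[281.08397783 202.84834037]]
```

Emit:
carry_out(
  deltas=[
    [[0,0,0.3,0,0,0,1],[0,0,0.6,0,0,0,1],[0,0,0.9,0,0,0,1],[0,0,0.9,0,0,0,1],[0,0,0.9,0,0,0,1]],
  ],
)

```text
time: 3.5
eef_pos: [0.4583, -0.164, 0.1406]
orientation: [0.197, 0.98, 0.0, -0.002]
contact_force: [-0.8, -0.1, 0.9]
gripper_width: 0.998
grip_force: 0.0
```

Emit:
carry_out(
  deltas=[
    [[-0.06,-0.04,0.05,0,0,0,1],[-0.06,-0.04,0.1,0,0,0,1],[-0.06,-0.04,0.1,0,0,0,1]],
  ],
)

```text
time: 3.75
eef_pos: [0.4644, -0.1723, 0.1321]
orientation: [0.198, 0.98, -0.0, 0.001]
contact_force: [-0.5, 0.3, -0.7]
gripper_width: 1.002
grip_force: 0.0
```

```bash
python3 - <<'E'
from h import *
for i in range(3):
    eyes.grab_frame("wrist"); s=monitor.state(); print(s["eef_pos"].round(4),s["orientation"].round(4),s["joints"].round(4))
E
```

```text
[ 0.4641 -0.1722  0.1321] [ 1.977e-01  9.803e-01 -1.000e-04  7.000e-04] [-0.3793  0.3848  1.9839  0.      0.7715 -1.5522]
[ 0.464  -0.1722  0.1321] [ 1.977e-01  9.803e-01 -1.000e-04  6.000e-04] [-0.3794  0.3847  1.9841  0.      0.7716 -1.5522]
[ 0.4639 -0.1722  0.132 ] [ 1.977e-01  9.803e-01 -1.000e-04  5.000e-04] [-0.3795  0.3847  1.9842  0.      0.7716 -1.5523]
```

Emit:
carry_out(
  deltas=[
    [[0.025,0.016,0.2,0,0,0,1],[0.025,0.016,0.4,0,0,0,1],[0.025,0.016,0.55,0,0,0,1],[0.025,0.016,0.65,0,0,0,1],[0.025,0.016,0.69,0,0,0,1],[0.025,0.016,0.69,0,0,0,1],[0.025,0.016,0.69,0,0,0,1]],
  ],
)

```text
time: 4.48
eef_pos: [0.4622, -0.1697, 0.0628]
orientation: [0.198, 0.98, -0.0, 0.0]
contact_force: [-0.0, 0.9, 0.2]
gripper_width: 0.999
grip_force: 0.0
```

Now close gently on the cap.

Emit:
carry_out(
  deltas=[
    [[0,0,0,0,0,0,0],[0,0,0,0,0,0,0],[0,0,0,0,0,0,0],[0,0,0,0,0,0,0],[0,0,0,0,0,0,0],[0,0,0,0,0,0,0],[0,0,0,0,0,0,0],[0,0,0,0,0,0,0]],
  ],
  squeeze=35,
)

```text
time: 5.15
eef_pos: [0.4622, -0.1698, 0.063]
orientation: [0.198, 0.98, -0.0, 0.0]
contact_force: [-1.6, -0.5, 6.4]
gripper_width: 0.481
grip_force: 34.7
```

Emit:
carry_out(
  deltas=[
    [[0,0,0,0,0,0.07,0],[0,0,0,0,0,0.14,0],[0,0,0,0,0,0.21,0],[0,0,0,0,0,0.28,0],[0,0,0,0,0,0.35,0],[0,0,0,0,0,0.42,0],[0,0,0,0,0,0.48,0],[0,0,0,0,0,0.54,0],[0,0,0,0,0,0.54,0]],
  ],
)

```text
time: 5.9
eef_pos: [0.4628, -0.1695, 0.063]
orientation: [0.585, 0.811, 0.001, 0.001]
contact_force: [0.8, 3.7, 6.7]
gripper_width: 0.48
grip_force: 34.7
```

```bash
python3 - <<'E'
from h import *
s=monitor.state(); print(s["torque"],s["effort"][5],s["joints"].round(3),s["contact_force"],s["orientation"])
E
```

```text
[ 0.60355192 -0.26702884 -0.0297311 ] 1.3385960832238197 [-3.760e-01  5.090e-01  2.015e+00  1.000e-03  6.160e-01 -6.970e-01] [0.83028232 3.65255811 6.67711718] [5.85173519e-01 8.10907523e-01 5.18971700e-04 8.19617055e-04]
```

Emit:
carry_out(
  deltas=[
    [[0,0,0,0,0,0.04,0],[0,0,0,0,0,0.07,0],[0,0,0,0,0,0.07,0]],
  ],
)

```text
time: 6.15
eef_pos: [0.4629, -0.1695, 0.063]
orientation: [0.628, 0.778, 0.001, 0.001]
contact_force: [1.2, 3.0, 5.0]
gripper_width: 0.483
grip_force: 34.7
```

```bash
python3 - <<'E'
from h import *
s=monitor.state(); print(s["torque"],s["effort"][5],s["joints"][5].round(3),s["contact_force"],s["orientation"])
E
```

```text
[ 0.61189324 -0.29303097 -0.03503211] 0.5963653698563576 -0.59 [1.23250903 3.02082638 5.01028141] [6.27668789e-01 7.78479745e-01 6.09852724e-04 8.97892394e-04]
```

Emit:
carry_out(
  deltas=[
    [[0,0,0,0,0,0.03,0],[0,0,0,0,0,0.06,0],[0,0,0,0,0,0.06,0]],
  ],
)

```text
time: 6.4
eef_pos: [0.4631, -0.1696, 0.063]
orientation: [0.663, 0.749, 0.001, 0.001]
contact_force: [3.0, 2.8, 5.3]
gripper_width: 0.481
grip_force: 35.6
```

```bash
python3 - <<'E'
from h import *
s=monitor.state(); print(s["torque"],s["effort"][5],s["joints"][5].round(3),s["contact_force"],s["orientation"])
E
```

```text
[ 0.62221311 -0.49486614  0.43471818] 1.0850191488862038 -0.497 [3.02782544 2.81485801 5.2819484 ] [6.62986752e-01 7.48630024e-01 5.71915556e-04 1.15212377e-03]
```

Emit:
carry_out(
  deltas=[
    [[0,0,0,0,0,0.03,0],[0,0,0,0,0,0.05,0],[0,0,0,0,0,0.05,0]],
  ],
)

```text
time: 6.65
eef_pos: [0.463, -0.1698, 0.0629]
orientation: [0.691, 0.723, 0.0, 0.001]
contact_force: [2.3, 2.6, 6.9]
gripper_width: 0.479
grip_force: 35.7
```

```bash
python3 - <<'E'
from h import *
s=monitor.state(); print(s["torque"],s["effort"][5],s["joints"][5].round(3),s["contact_force"],s["orientation"])
im=eyes.grab_frame("scene"); save(cv2.resize(im[195:315,280:400],None,fx=5,fy=5,interpolation=cv2.INTER_CUBIC),"s2.png")
E
```

```text
[ 0.33972132 -0.48730688  0.77494124] 1.2818806618452072 -0.42 [2.27261746 2.55321895 6.93770969] [6.90990160e-01 7.22863127e-01 3.44400290e-04 1.17489108e-03]
```

View pics/s2.png

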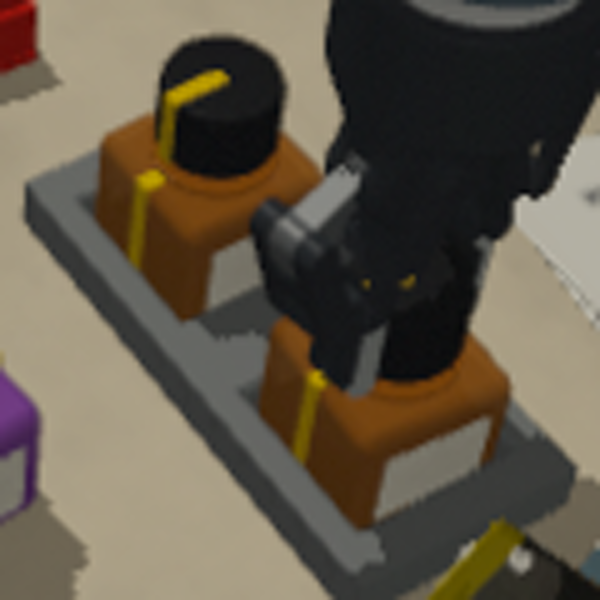

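The torque has climbed to 0.77 N m, so the cap is at its stop. In the scene crop the fingers hide the cap stripe. I'll open, lift clear and look before lifting the jar.

Emit:
carry_out(
  deltas=[
    [[0,0,0,0,0,0,1],[0,0,0,0,0,0,1],[0,0,0,0,0,0,1],[0,0,0,0,0,0,1],[0,0,-0.3,0,0,0,1],[0,0,-0.6,0,0,0,1],[0,0,-0.9,0,0,0,1],[0,0,-0.9,0,0,0,1]],
  ],
)

```text
time: 7.37
eef_pos: [0.4645, -0.1707, 0.1569]
orientation: [0.692, 0.722, 0.001, 0.004]
contact_force: [1.9, -0.7, 0.8]
gripper_width: 1.0
grip_force: 0.0
```

```bash
python3 - <<'E'
from h import *
im=eyes.grab_frame("wrist");s=monitor.state();print(s["eef_pos"],s["orientation"])
c=cam("wrist");p=proj(c,[[.4622,-.1697,.097]])[0];print(p);sc=eyes.grab_frame("scene")
def crop(im,p,r):
    x,y=(np.clip(p,[r,r],[560-r,420-r])).astype(int);return cv2.resize(im[y-r:y+r,x-r:x+r],(400,400),interpolation=cv2.INTER_CUBIC)
save(np.hstack([crop(im,p,90),crop(sc,(350,262),40)]),"after.png")
E
```

```text
[ 0.4635405  -0.17036086  0.15483569] [0.69205015 0.72184409 0.00104656 0.00256939]
[281.01147664 228.11843392]
```

View pics/after.png

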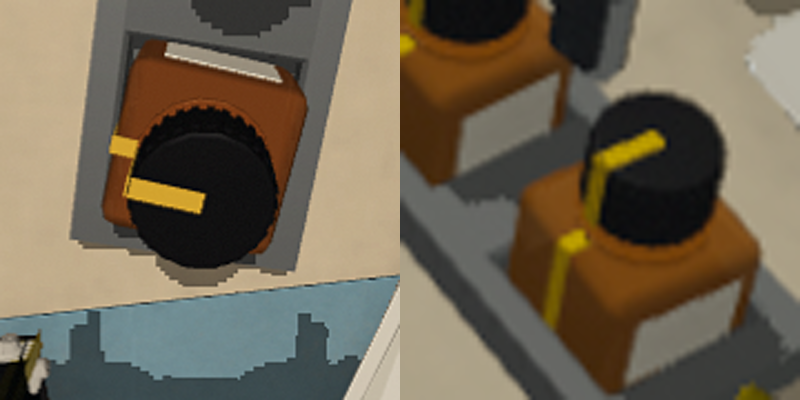

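After release, the cap stripe runs on in line with the body stripe, in both the wrist crop (165,195)/(122,145) and the scene crop (600,160)/(570,245). Regrip and lift next.

Emit:
carry_out(
  deltas=[
    [[0,0,0.3,0,0,0,1],[0,0,0.6,0,0,0,1],[0,0,0.8,0,0,0,1],[0,0,0.9,0,0,0,1],[0,0,0.9,0,0,0,1],[0,0,0.9,0,0,0,1]],
  ],
)

```text
time: 7.97
eef_pos: [0.4611, -0.1693, 0.0615]
orientation: [0.692, 0.722, -0.0, -0.001]
contact_force: [-0.1, 0.0, 0.3]
gripper_width: 1.003
grip_force: 0.0
```

Emit:
carry_out(
  deltas=[
    [[0,0,0,0,0,0,0],[0,0,0,0,0,0,0],[0,0,0,0,0,0,0],[0,0,0,0,0,0,0],[0,0,0,0,0,0,0],[0,0,0,0,0,0,0],[0,0,0,0,0,0,0],[0,0,0,0,0,0,0]],
  ],
  squeeze=50,
)

```text
time: 8.63
eef_pos: [0.4629, -0.1699, 0.0633]
orientation: [0.692, 0.722, 0.0, 0.001]
contact_force: [0.6, 0.7, 7.3]
gripper_width: 0.482
grip_force: 50.2
```

Emit:
carry_out(
  deltas=[
    [[0,0,-0.05,0,0,0,0],[0,0,-0.1,0,0,0,0],[0,0,-0.2,0,0,0,0],[0,0,-0.35,0,0,0,0],[0,0,-0.5,0,0,0,0],[0,0,-0.7,0,0,0,0],[0,0,-0.8,0,0,0,0],[0,0,-0.8,0,0,0,0],[0,0,-0.8,0,0,0,0]],
  ],
)

```text
time: 9.38
eef_pos: [0.4618, -0.1696, 0.1427]
orientation: [0.692, 0.722, 0.0, 0.0]
contact_force: [-0.6, 0.0, -3.0]
gripper_width: 0.481
grip_force: 51.5
```

```bash
python3 - <<'E'
from h import *
im=eyes.grab_frame("scene"); save(im[120:340,150:450],"lift.png")
s=monitor.state();print(s["eef_pos"],s["orientation"],s["contact_force"],s["torque"],s["gripper_width"])
a=R.from_quat(s["orientation"]).as_matrix(); d=np.array([.434,.138,s["eef_pos"][2]])-s["eef_pos"];print("tool shift to tray",a.T@d)
E
```

```text
[ 0.4612688  -0.16937219  0.14201999] [ 6.92119388e-01  7.21782945e-01 -1.49556291e-04 -3.31947778e-04] [-0.388796   -0.68478047 -2.66198737] [ 0.01929367  0.01271207 -0.00800315] 0.48008749810216217
tool shift to tray [ 3.08245401e-01 -1.43531606e-02  9.35881834e-05]
```

View pics/lift.png

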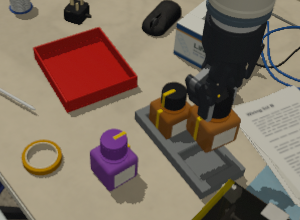

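The jar hangs straight at crop (210,125). Its foot is still lower than the tight cap's top, so I'll raise it more before crossing.

Emit:
carry_out(
  deltas=[
    [[0,0,-0.2,0,0,0,0],[0,0,-0.4,0,0,0,0],[0,0,-0.55,0,0,0,0],[0,0,-0.55,0,0,0,0]],
  ],
)

```text
time: 9.77
eef_pos: [0.4628, -0.17, 0.1987]
orientation: [0.692, 0.722, 0.0, 0.001]
contact_force: [0.1, -0.4, -1.3]
gripper_width: 0.484
grip_force: 51.7
```

Emit:
carry_out(
  deltas=[
    [[0.15,-0.01,0,0,0,0,0],[0.4,-0.02,0,0,0,0,0],[0.7,-0.03,0,0,0,0,0],[1,-0.05,0,0,0,0,0]],
  ],
)

```text
time: 10.1
eef_pos: [0.4515, -0.069, 0.1955]
orientation: [0.693, 0.721, -0.001, -0.001]
contact_force: [1.5, -0.1, -2.9]
gripper_width: 0.478
grip_force: 51.6
```

Emit:
carry_out(
  deltas=[
    [[0.3,-0.01,0,0,0,0,0],[0.6,-0.03,0,0,0,0,0],[0.9,-0.04,0,0,0,0,0],[1,-0.05,0,0,0,0,0]],
  ],
)

```text
time: 10.43
eef_pos: [0.4418, 0.0325, 0.1956]
orientation: [0.691, 0.722, -0.001, -0.001]
contact_force: [-0.1, -0.1, -2.4]
gripper_width: 0.48
grip_force: 51.5
```

Emit:
carry_out(
  deltas=[
    [[0.3,-0.01,0,0,0,0,0],[0.6,-0.02,0,0,0,0,0],[0.85,-0.03,0,0,0,0,0],[1,-0.04,0,0,0,0,0],[1,-0.04,0,0,0,0,0],[1,-0.04,0,0,0,0,0]],
  ],
)

```text
time: 10.93
eef_pos: [0.4345, 0.1296, 0.196]
orientation: [0.691, 0.723, -0.001, -0.0]
contact_force: [-0.5, -0.2, -2.3]
gripper_width: 0.478
grip_force: 51.5
```

```bash
python3 - <<'E'
from h import *
im=eyes.grab_frame("scene"); 
s=monitor.state();print(s["eef_pos"],s["orientation"],s["contact_force"],s["joints"].round(2))
d=np.array([.434,.138,s["eef_pos"][2]])-s["eef_pos"];print(R.from_quat(s["orientation"]).inv().apply(d))
E
```

```text
[0.43466357 0.1290664  0.19626132] [ 6.91775139e-01  7.22112248e-01 -9.65541465e-04 -3.54315585e-04] [-0.28832297  0.54374739 -3.01067166] [ 0.26  0.22  2.03 -0.    0.9   0.22]
[ 8.95383727e-03 -2.79772104e-04 -6.85216540e-06]
```

Emit:
carry_out(
  deltas=[
    [[0.05,0,0.2,0,0,0,0],[0.08,0,0.5,0,0,0,0],[0.08,0,0.8,0,0,0,0],[0.08,0,1,0,0,0,0],[0.08,0,1,0,0,0,0]],
  ],
)

```text
time: 11.4
eef_pos: [0.4321, 0.1356, 0.0937]
orientation: [0.693, 0.721, -0.003, -0.002]
contact_force: [-1.3, -0.2, -3.2]
gripper_width: 0.478
grip_force: 51.8
```

Emit:
carry_out(
  deltas=[
    [[0,0,0.1,0,0,0,0],[0,0,0.18,0,0,0,0],[0,0,0.22,0,0,0,0],[0,0,0.24,0,0,0,0],[0,0,0.26,0,0,0,0],[0,0,0.26,0,0,0,0],[0,0,0.26,0,0,0,0]],
  ],
)

```text
time: 11.98
eef_pos: [0.4352, 0.1377, 0.0717]
orientation: [0.692, 0.722, 0.0, 0.0]
contact_force: [-0.3, 0.1, -2.4]
gripper_width: 0.476
grip_force: 51.9
```

Now lower it slowly until it touches. Contact is expected near TCP z = 0.061.

Emit:
carry_out(
  deltas=[
    [[0,0,0.02,0,0,0,0],[0,0,0.04,0,0,0,0],[0,0,0.06,0,0,0,0],[0,0,0.07,0,0,0,0],[0,0,0.08,0,0,0,0],[0,0,0.09,0,0,0,0],[0,0,0.09,0,0,0,0],[0,0,0.09,0,0,0,0]],
  ],
)

```text
time: 12.65
eef_pos: [0.4349, 0.1376, 0.0623]
orientation: [0.692, 0.722, -0.0, -0.0]
contact_force: [0.1, -0.2, -2.0]
gripper_width: 0.476
grip_force: 51.9
```

Emit:
carry_out(
  deltas=[
    [[0,0,0.005,0,0,0,0],[0,0,0.01,0,0,0,0],[0,0,0.015,0,0,0,0],[0,0,0.015,0,0,0,0]],
  ],
)

```text
time: 12.98
eef_pos: [0.4353, 0.1376, 0.0613]
orientation: [0.692, 0.722, 0.0, 0.0]
contact_force: [-0.3, -0.4, 3.9]
gripper_width: 0.474
grip_force: 52.5
```

The jar has touched down: the force went from -2 N to +3.9 N. Release and retreat straight up.

Emit:
carry_out(
  deltas=[
    [[0,0,0,0,0,0,1],[0,0,0,0,0,0,1],[0,0,0,0,0,0,1],[0,0,0,0,0,0,1],[0,0,0,0,0,0,1],[0,0,-0.3,0,0,0,1],[0,0,-0.6,0,0,0,1],[0,0,-1,0,0,0,1],[0,0,-1,0,0,0,1]],
  ],
)

```text
time: 13.73
eef_pos: [0.4386, 0.1386, 0.1665]
orientation: [0.692, 0.722, 0.004, 0.002]
contact_force: [0.8, 0.3, -0.1]
gripper_width: 1.003
grip_force: 0.0
```

Emit:
carry_out(
  deltas=[
    [[0,0,-0.3,0,0,0,1],[0,0,-0.6,0,0,0,1],[0,0,-0.6,0,0,0,1],[0,0,-0.6,0,0,0,1]],
  ],
)

```text
time: 14.07
eef_pos: [0.4361, 0.1379, 0.2223]
orientation: [0.692, 0.722, 0.002, 0.001]
contact_force: [-0.2, 0.4, -0.4]
gripper_width: 1.003
grip_force: 0.0
```

```bash
python3 - <<'E'
from h import *
im=eyes.grab_frame("wrist");sc=eyes.grab_frame("scene");s=monitor.state();print(s["eef_pos"],s["contact_force"],s["time"])
save(np.hstack([cv2.resize(im,(400,300)),cv2.resize(sc[120:330,150:430],(400,300))]),"end.png")
E
```

```text
[0.43444766 0.1374252  0.22020828] [-0.12150289  0.08698712 -0.19295407] 14.1667
```

View pics/end.png

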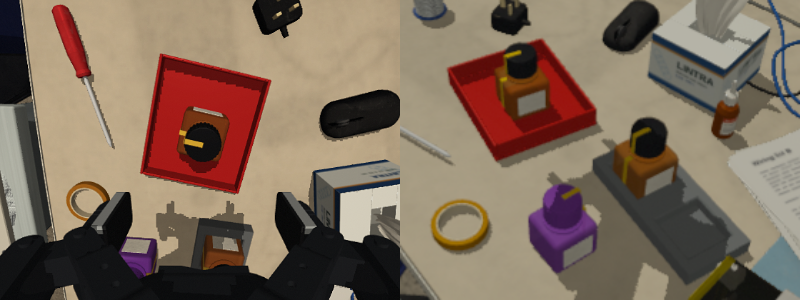

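The jar stands upright in the red tray at (204,140) left and (523,80) right, with its stripes in line. The tight jar is still in its pocket at (645,160), and the purple one hasn't been touched.

```bash
python3 -c "
from cell import arm
print(arm.job_done())"
```

```text
the job is handed in; nothing more can be done
None
```

The loose cap was twisted clockwise to its stop with the stripes back in line, the jar was set down gently and upright in the red tray, the tight jar stayed in its pocket, and I handed the job in at about 14 s; the handover gave no verdict.

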